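# Shift the lock-plunger sleeve one hole along the index tube

## Task

The sleeve on the holed square tube has to move to the next hole, past the steel stop peg that stands in its way. Take the mallet, drive the peg down until it is flush with the tube, and put the mallet back down on the worktop clear of the tube; then pull the knob of the sleeve's spring lock plunger up, slide the sleeve over the peg to the next hole and let the pin go fully home in it. Finish while still holding: keep the knob gripped with the pin home, do not let go. Leave the other things where they are.

Things in the scene. Friction and masses are not known exactly. Their poses are not given: they have to be found in the camera images.
- index_tube: aluminium square tube, 36 wide, 300 long, top 45 mm above the worktop, bolted down on two dark feet (92 x 26 x 10 mm, 132 mm either side of the middle). Origin: centre, on the worktop; y runs along the tube, z up. 11 mm holes in the top at y = -120, -40, +40, +120 mm; the sleeve starts locked at -40, the next hole is +40, the stop peg stands at +10
- next_hole (a point): centre of the mouth of the hole the pin must go into (tube y = +40 mm, top face of the tube)
- sleeve (a joint): slide of the steel sleeve along the tube's +y, m: 0 (within 1 mm) at the start hole, 0.080 at the next hole. Sleeve 50 wide, 44 long along the tube, its top 54.5 mm above the worktop; its top plate clears the tube by 3.5 mm, so it passes the peg only when that is driven flush. Light friction, about 2 N
- plunger (a joint): lift of the lock plunger, m: 0 = pin fully home in a hole, up to 0.016 = pulled to its upper stop; about 0.010 = pin tip (8 mm, round end) on the tube's top between holes. A spring presses it down with 6 N at 0 and 10 N at 0.016
- knob: black round knob on top of the plunger, 26 mm diameter, 23 mm high, upright; when home its underside is 71 mm and its top 94 mm above the worktop. Below it, on the sleeve, stands an 18 mm thick housing. Origin: centre of its underside. It moves with plunger and sleeve
- knob_mid (a point): centre of the knob, 11.5 mm above its underside: where to pinch it from above
- stop_peg (a joint): how far the stop peg has been driven down, m: 0 = sticks up 19 mm, 0.018 = flush (1 mm proud) against its lower stop. Starts between 0 and 0.004. Held by friction: about 8 N moves it, more when fast (about 40 N per m/s); it stays where it is left
- peg_top (a point): centre of the peg's top; steel peg of 12 mm diameter at tube y = +10 mm, its axis 28 mm from the sleeve's near face at the start
- mallet: mallet: round dark steel head 40 mm diameter, 72 mm tall, standing on one face on the worktop, and a level wooden handle, 22 wide, 20 high, 145 long, from the head towards the mallet's -x, its axis 36 mm above the worktop. About 0.4 kg, mostly the head. Origin: centre of the head's lower face
- mallet_grip (a point): point on the handle's axis 55 mm from the head's axis: a grip with the fingers either side of the handle (they close along the mallet's y)
- mallet_mid (a point): centre of the mallet's head
- thread_tape: reel of white thread tape with pale blue flanges, 62 mm diameter, 19 mm high, lying on the worktop near the tube; a bystander
- union_1: brass pipe union, 34 x 39 x 43 mm, standing on the worktop beyond the tube; a bystander

How it is judged:
By the outcome, as a careful person would: the job done as asked, in the order asked, and still so for the second after the job is handed in, while the arm keeps its last pose, push and grip.
It also fails if it takes over 54 s, if anything falls off the work surface, if the arm or the gripper's body presses on something with over 40 N, if the wrist force passes 120 N, or if a joint passes its speed limit or range.

## Robot

A 6-joint arm with a two-finger parallel gripper is mounted at the origin on a cart in front of the work surface, level with it; the furniture and walls round the work are solid. World frame = base frame: x ahead of the robot, y to its left, z up, the work surface at z = 0. Lengths are in m, angles in degrees, forces in N, time in s.
With the tool pointing down it reaches from about 0.3 to 0.75 m from the base axis. Payload 8.5 kg.
Tool frame: the origin (TCP) lies between the finger pads; the fingertips stand finger_overhang ahead of it and the grasp point (between the pads) lies 5 mm behind it (finger_overhang is the distance from the TCP to the fingertips, in m); z points along the fingers, y is the line along which they close (so a half turn about z gives the same grasp; the last joint's range is limited). The gripper opens to 85 mm and grips with 20 to 120 N. Pads are 22 mm wide; open, the fingers measure 114 mm over their backs; the gripper's body (76 mm by 85 mm) begins 54 mm behind the grasp point. The pads swing forward as they close: fully open they stand 13 mm farther back than shut.
Start: joints at [57.508, 21.807, 74.336, -0, 83.858, -12.336], TCP at [0.19, 0.516, 0.245] pointing down, gripper open.
Joint ranges: [-178.18, 178.18], [-50.72, 133.34], [12.68, 142.11], [-81.47, 261.47], [9.98, 163.14], [-165.26, 165.26]. Speed limits (degrees/s): [136.94, 136.94, 180, 180, 180, 180].

## Interface

Orientations are given as [roll, pitch, yaw] about the fixed x, y, z axes, in that order (R = Rz(yaw) Ry(pitch) Rx(roll)).
In Python, from cell import * gives the robot as it stands. The module is installed in compiled form; this text tells all that it offers. Calls block until the motion is done:
- move_pose(position, orientation): joint-space move of the TCP to a pose.
- move_l(position, attitude=None, feed=0.15, until_force=None): straight line of the TCP; attitude=None keeps the orientation; feed is the mean speed in m/s. With until_force (N) it stops when the force on the tool has changed by that much, and returns True; else False.
- move_j(angles): joint-space move.
- move_gripper(opening, strength=None): finger opening in m; strength is the grip in N (None keeps the last); returns when the fingers have stopped.
- wait(seconds).
- inverse_kinematics(position, orientation): joint angles nearest the present ones, or None.
- grab_frame(name): name is "scene" or "side" or "wrist"; returns (picture, depth): 480x640x3 uint8, blue, green, red; 480x640 float32, m along the optical axis (not along the pixel's ray), 0 where there is no reading.
- camera_params(name): a dict with "mtx" (3x3 intrinsics, pixels), "world_to_cam" (4x4, takes a point from world to camera coordinates). Camera axes: x right, y up, looking along -z (the intrinsics and any distortion apply to the point x, -y, -z); pixel columns grow to the right and rows downward; lengths in m; the calibration is good to about 2 mm. A picture is of the moment at which its call begins: read the wrist's pose just before it. camera_params takes no time and is no camera call; for the wrist camera it gives the pose at the moment of the call.
A pose or a line that the arm cannot do raises PlanningError and nothing moves.
- job_done(): hands the job in; it is judged then, once.
Trained networks look in the newest picture that a camera, given by its name, has taken for a name from the list of things; names that differ only in an ending like _2 or _b are one class to them, and where a whole thing is asked for, a point or a joint stands for the part that bears it (a point fixed in the world has none). Each returns a list of dicts, best first, with "p" (0 to 1); they miss things now and then, are a little off and sometimes report something else, mostly with a low value. They report only what shows in the picture. A call takes as long as a camera call.
- silhouettes(camera, target): "pixels" (480x640 bool, what is visible of it) and "position" ([column, row] in pixels, amid what is visible of it).
Readings, each from a call of its own:
- current_time_s(): time.
- current_joint_positions(): joint angles.
- current_joint_vel(): joint speeds.
- current_tau(): joint torques, N m.
- current_position(): TCP position.
- current_orientation(): TCP orientation.
- current_contact_force(): force on the tool from outside, world axes, zero at the start.
- current_torque(): the same for the moment, N m.
- current_gripper_width(): finger opening in m.
- current_grasp_force(): force on a finger pad.
Only numpy, scipy, OpenCV 4.12 (cv2) and the standard library are available. Lean on these libraries where they do the work, as an engineer would, in place of code of your own. Each camera call takes 0.05 s, during which the arm holds its last target. There are 200 camera calls.

## Working session

There is one attempt and no reset: what is moved stays moved. The work goes in short steps, each a Python script; the robot and the scene stay as the last script left them, time stands still between calls to the robot, and variables do not carry over. Pictures are saved under pics/ and viewed, at most 10 in all, crops included, and the job is handed in when it is done.

```bash
mkdir -p pics; cat > h.py <<'E'
from cell import *
import numpy as np, cv2
def cloud(name, depth):
    P=camera_params(name); K=P["mtx"]; T=np.linalg.inv(P["world_to_cam"])
    v,u=np.mgrid[0:480,0:640]; d=depth
    x=(u-K[0,2])/K[0,0]*d; y=(v-K[1,2])/K[1,1]*d
    p=np.stack([x,-y,-d,np.ones_like(d)],-1)@T.T
    return p[...,:3]
def proj(name,p):
    P=camera_params(name); c=P["world_to_cam"]@np.r_[p,1]; K=P["mtx"]
    q=K@np.array([c[0],-c[1],-c[2]]); return q[:2]/q[2]
E
python3 - <<'E'
from h import *
print(current_time_s(), camera_params("scene"))
for n in ("scene","side"):
    im,d=grab_frame(n); cv2.imwrite(f"pics/{n}1.png",im); X=cloud(n,d)
    for t in ("index_tube","sleeve","knob","stop_peg","mallet","thread_tape","union_1"):
        for r in silhouettes(n,t)[:2]:
            m=r["pixels"]&(d>0); q=X[m]
            if len(q): print(n,t,round(r["p"],2),np.round(r["position"]),m.sum(),np.round(np.median(q,0),3),np.round(np.percentile(q,2,0),3),np.round(np.percentile(q,98,0),3))
print(current_position(),current_orientation(),current_time_s())
E
```

```text
0.0 {'mtx': array([[561.68160567,   0.        , 312.12375901],
       [  0.        , 561.68160567, 243.33241817],
       [  0.        ,   0.        ,   1.        ]]), 'world_to_cam': array([[ 0.8591031 , -0.51174325,  0.00779195, -0.37286331],
       [ 0.30340189,  0.52148718,  0.79749509, -0.38693025],
       [-0.41217613, -0.68276641,  0.60327512, -0.59027848],
       [ 0.        ,  0.        ,  0.        ,  1.        ]])}
scene index_tube 0.63 [344. 362.] 6655 [0.518 0.043 0.044] [ 0.473 -0.058  0.006] [0.561 0.238 0.092]
scene sleeve 0.72 [348. 351.] 1323 [0.516 0.048 0.054] [0.497 0.031 0.02 ] [0.546 0.078 0.094]
scene knob 0.6 [347. 339.] 339 [0.52  0.049 0.091] [0.511 0.042 0.073] [0.534 0.063 0.095]
scene mallet 0.64 [212. 252.] 1818 [0.457 0.404 0.031] [0.349 0.375 0.006] [0.506 0.452 0.075]
scene thread_tape 0.63 [348. 337.] 343 [0.52  0.049 0.091] [0.511 0.042 0.073] [0.534 0.063 0.095]
scene thread_tape 0.58 [240. 334.] 948 [0.425 0.207 0.016] [0.398 0.18  0.001] [0.453 0.236 0.019]
scene union_1 0.67 [432. 310.] 534 [0.709 0.079 0.025] [0.698 0.069 0.002] [0.727 0.097 0.
[... 439 characters left out ...]
0.51  0.042 0.074] [0.532 0.064 0.096]
side stop_peg 0.68 [350. 363.] 8158 [0.517 0.038 0.045] [ 0.472 -0.058  0.006] [0.557 0.237 0.094]
side stop_peg 0.65 [333. 329.] 127 [0.528 0.101 0.056] [0.524 0.098 0.045] [0.535 0.109 0.064]
side mallet 0.82 [204. 252.] 2119 [0.462 0.403 0.032] [0.349 0.376 0.006] [0.507 0.453 0.076]
side mallet 0.55 [349. 330.] 430 [0.52  0.049 0.092] [0.51  0.042 0.073] [0.535 0.065 0.096]
side thread_tape 0.98 [229. 328.] 971 [0.428 0.211 0.018] [0.397 0.182 0.002] [0.454 0.239 0.02 ]
side union_1 0.89 [440. 309.] 637 [0.707 0.079 0.025] [0.698 0.068 0.004] [0.725 0.097 0.045]
[0.18949768 0.51630871 0.24532367] [ 1.79998798e+02 -1.93613555e-03  1.59844992e+02] 0.8
```

View pics/side1.png

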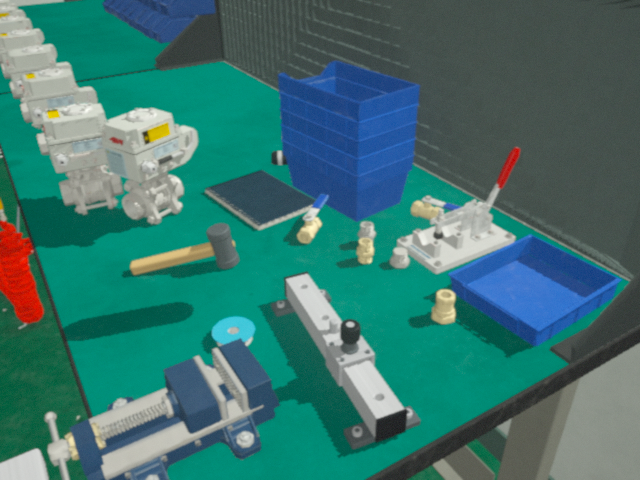

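```bash
python3 - <<'E'
from h import *
def rect(q):
    q=q[:,:2].astype(np.float32); return cv2.minAreaRect(q)
for n in ("scene","side"):
    im,d=grab_frame(n); X=cloud(n,d); Z=X[...,2]
    box=(X[...,0]>.42)&(X[...,0]<.62)&(X[...,1]>-.13)&(X[...,1]<.26)
    tt=box&(abs(Z-.045)<.003); tt=cv2.erode(tt.astype(np.uint8),np.ones((3,3)))>0
    print(n,"tubetop",rect(X[tt]),np.median(Z[tt]))
    kt=box&(abs(Z-.094)<.0035); print("knobtop",kt.sum(),X[kt].mean(0),cv2.minEnclosingCircle(X[kt][:,:2].astype(np.float32)))
    pb=(abs(X[...,0]-.528)<.02)&(abs(X[...,1]-.105)<.02)&(Z>.05); zt=np.percentile(Z[pb],95)
    pt=pb&(Z>zt-.0025); print("peg",pb.sum(),zt,pt.sum(),X[pt].mean(0),cv2.minEnclosingCircle(X[pt][:,:2].astype(np.float32)))
    mb=(X[...,0]>.3)&(X[...,0]<.6)&(X[...,1]>.33)&(X[...,1]<.5)
    ht=mb&(abs(Z-.072)<.004); print("head",ht.sum(),X[ht].mean(0),cv2.minEnclosingCircle(X[ht][:,:2].astype(np.float32)))
    hd=mb&(abs(Z-.046)<.0025); print("handle",hd.sum(),rect(X[hd]),np.polyfit(X[hd][:,0],X[hd][:,1],1),X[hd].min(0),X[hd].max(0))
    print("worktop z",np.median(Z[(abs(Z)<.008)]))
E
```

```text
scene tubetop ((0.5256780982017517, 0.09397486597299576), (0.3051225244998932, 0.040846362709999084), 82.52875518798828) 0.04426167370862166
knobtop 184 [0.52251487 0.05292183 0.09286506] ((0.52213054895401, 0.05406919866800308), 0.013553038239479065)
peg 71 0.062144101909291816 33 [0.52996489 0.10323256 0.06118816] ((0.5307103395462036, 0.1035325676202774), 0.006477642804384232)
head 239 [0.485479   0.39343979 0.07227922] ((0.4869297742843628, 0.3936455547809601), 0.02238980494439602)
handle 60 ((0.4806015193462372, 0.3909440040588379), (0.022458069026470184, 0.050656192004680634), 60.635284423828125) [-0.39450211  0.57687144] [0.45809734 0.375887   0.04350847] [0.50797198 0.40844216 0.04839249]
worktop z 0.0007691066523283219
side tubetop ((0.5297267436981201, 0.09320110082626343), (0.3049549162387848, 0.039040837436914444), 81.64754486083984) 0.04562759776116587
knobtop 233 [0.52181776 0.05289861 0.0941163 ] ((0.5226890444755554, 0.05405649542808533), 0.012971201911568642)
peg 95 0.06323243102650503 38 [0.52924778 0.10353989 0.06229352] ((0.5298758149147034, 0.10363610833883286), 0.006880552042275667)
head 231 [0.48328322 0.3933579  0.07286034] ((0.48583072423934937, 0.3958752453327179), 0.020205384120345116)
handle 96 ((0.4793323874473572, 0.39407914876937866), (0.024017514660954475, 0.05715857446193695), 57.429649353027344) [-0.57936659  0.66913513] [0.45321637 0.37556469 0.04350782] [0.50859692 0.41328303 0.04841749]
worktop z 0.0023194192103772604
```

```bash
python3 - <<'E'
from h import *
print("overhang",finger_overhang)
im,d=grab_frame("side"); X=cloud("side",d); Z=X[...,2]
m=silhouettes("side","mallet")[0]["pixels"]&(d>0); q=X[m]
r=np.hypot(q[:,0]-.486,q[:,1]-.394); 
for a in range(20,165,20):
    s=q[(r>a/1e3)&(r<a/1e3+.02)]
    if len(s): print(a,len(s),s.mean(0).round(3),s[:,2].min().round(3),s[:,2].max().round(3))
# height map near
ok=d>0
for x in np.arange(.28,.62,.04):
    print(round(x,2),[round(float(np.max(Z[ok&(abs(X[...,0]-x)<.02)&(abs(X[...,1]-y)<.02)],initial=0)),3) for y in np.arange(-.02,.54,.04)])
# go look at the mallet and the tube with the wrist camera
move_pose([.43,.40,.30],[180,0,160])
P=camera_params("wrist"); print(np.linalg.inv(P["world_to_cam"]).round(3)); im,dw=grab_frame("wrist"); np.savez("w1.npz",d=dw,X=cloud("wrist",dw),im=im); cv2.imwrite("pics/w1.png",im)
for r in silhouettes("wrist","mallet")[:2]: print(r["p"],r["position"])
print(current_time_s())
E
```

```text
overhang 0.014
20 340 [0.479 0.394 0.033] 0.002 0.075
40 177 [0.44  0.411 0.033] 0.001 0.043
60 168 [0.42  0.418 0.03 ] 0.015 0.039
80 171 [0.403 0.426 0.026] 0.003 0.035
100 175 [0.384 0.434 0.023] 0.003 0.031
120 170 [0.365 0.442 0.019] 0.005 0.028
140 119 [0.35  0.45  0.016] 0.002 0.024
160 1 [0.359 0.493 0.002] 0.002 0.002
0.28 [0.0, 0.027, 0.064, 0.067, 0.039, 0.016, 0.005, 0.005, 0.005, 0.005, 0.005, 0.005, 0.005, 0.005, 0.005]
0.32 [0.004, 0.005, 0.071, 0.071, 0.071, 0.005, 0.005, 0.005, 0.005, 0.006, 0.005, 0.005, 0.005, 0.005, 0.005]
0.36 [0.005, 0.029, 0.071, 0.071, 0.071, 0.015, 0.005, 0.005, 0.005, 0.005, 0.005, 0.029, 0.028, 0.005, 0.005]
0.4 [0.006, 0.005, 0.072, 0.071, 0.071, 0.02, 0.021, 0.006, 0.005, 0.005, 0.005, 0.036, 0.031, 0.005, 0.005]
0.44 [0.005, 0.006, 0.011, 0.005, 0.005, 0.021, 0.021, 0.005, 0.006, 0.005, 0.043, 0.044, 0.0, 0.005, 0.145]
0.48 [0.048, 0.059, 0.056, 0.006, 0.005, 0.005, 0.005, 0.006, 0.005, 0.005, 0.078, 0.078, 0.005, 0.005, 0.005]
0.52 [0.048, 0.06, 0.097, 0.064, 0.048, 0.049, 0.048, 0.049, 0.005, 0.005, 0.078, 0.076, 0.004, 0.004, 0.005]
0.56 [0.018, 0.057, 0.057, 0.046, 0.048, 0.048, 0.048, 0.049, 0.005, 0.006, 0.005, 0.005, 0.007, 0.01, 0.015]
0.6 [0.005, 0.005, 0.005, 0.005, 0.005, 0.005, 0.018, 0.005, 0.005, 0.004, 0.005, 0.005, 0.014, 0.016, 0.016]
[[ 0.34  -0.889 -0.306  0.35 ]
 [ 0.94   0.321  0.112  0.43 ]
 [-0.002 -0.326  0.945  0.429]
 [ 0.     0.     0.     1.   ]]
0.42 [112.0, 341.7]
2.1583
```

View pics/w1.png

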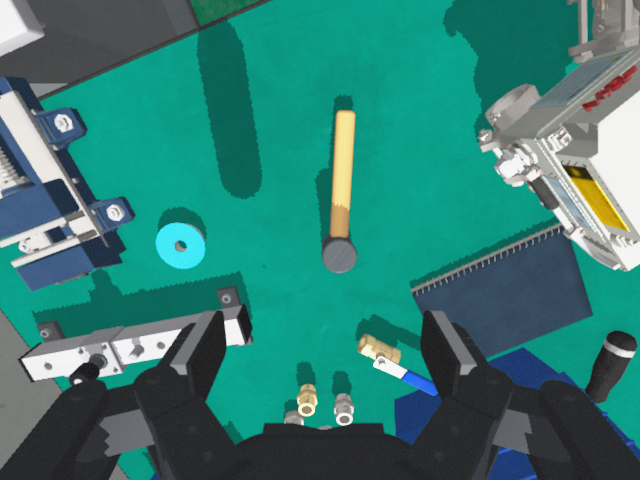

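```bash
python3 - <<'E'
from h import *
D=np.load("w1.npz"); X=D["X"]; d=D["d"]; im=D["im"]; Z=X[...,2]
hsv=cv2.cvtColor(im,cv2.COLOR_BGR2HSV)
reg=(d>0)&(X[...,0]>.3)&(X[...,0]<.55)&(X[...,1]>.34)&(X[...,1]<.5)
print("table",np.median(Z[reg&(Z<.01)]))
w=reg&(hsv[...,0]<35)&(hsv[...,1]>60)&(hsv[...,2]>60)&(Z>.012)
w=cv2.erode(w.astype(np.uint8),np.ones((3,3)))>0
q=X[w]; r=np.hypot(q[:,0]-.486,q[:,1]-.394)
top=[]
for a in range(20,150,10):
    s=q[(r>a/1e3)&(r<a/1e3+.01)]
    if len(s)>5: 
        c=np.median(s,0); top.append(c); print(a,len(s),c.round(4))
top=np.array(top); c=top.mean(0); v=np.linalg.svd(top-c)[2][0]; v*=np.sign(-v[0]); print("dir",v, "tilt",np.degrees(np.arcsin(v[2])),"yaw",np.degrees(np.arctan2(v[1],v[0])), "c",c)
hd=reg&(Z>.062)&(hsv[...,1]<120); s=X[hd]; print("head",hd.sum(),s.mean(0),cv2.minEnclosingCircle(s[:,:2].astype(np.float32)))
A=np.c_[s[:,:2]-s[:,:2].mean(0),np.ones(len(s))]; print("plane",np.linalg.lstsq(A,s[:,2],rcond=None)[0])
print("end",q[np.argsort(-r)[:10]].mean(0), "head top z",Z[hd].max())
# tube
t=(d>0)&(abs(X[...,0]-.528)<.09)&(abs(X[...,1]-.093)<.17)
tt=t&(abs(Z-.045)<.005)&(hsv[...,2]>150); tt=cv2.erode(tt.astype(np.uint8),np.ones((3,3)))>0
print("tube",cv2.minAreaRect(X[tt][:,:2].astype(np.float32)),np.median(Z[tt]))
E
```

```text
table 0.002573375753870566
20 144 [0.4657 0.4076 0.0439]
30 130 [0.4564 0.4117 0.0422]
40 143 [0.4464 0.415  0.0403]
50 143 [0.4371 0.4192 0.0385]
60 131 [0.4284 0.4226 0.0366]
70 133 [0.4189 0.4274 0.0349]
80 138 [0.4097 0.4305 0.033 ]
90 137 [0.4004 0.4353 0.0311]
100 159 [0.3909 0.4386 0.0294]
110 140 [0.3817 0.4427 0.0276]
120 159 [0.3725 0.446  0.0257]
130 150 [0.3633 0.4495 0.024 ]
140 157 [0.3539 0.4536 0.0223]
dir [-0.90946981  0.37613982 -0.17715388] tilt -10.204025243453454 yaw 157.5309218850115 c [0.40963291 0.43075388 0.03304911]
head 49643 [0.42193923 0.40701783 0.35203863] ((0.43132397532463074, 0.4026297926902771), 0.07378187030553818)
plane [-3.07359725  1.12997004  0.35203863]
end [0.34750498 0.45778062 0.01989401] head top z 0.3827488689259032
tube ((0.5304974913597107, 0.0952552855014801), (0.2957972288131714, 0.03628724440932274), 82.07994842529297) 0.046531205478166415
```

```bash
cat > a.py <<'E'
from h import *
D=np.load("w1.npz"); X=D["X"]; d=D["d"]; Z=X[...,2]
hd=(d>0)&(abs(X[...,0]-.49)<.05)&(abs(X[...,1]-.395)<.05)&(Z>.062)&(Z<.09)
s=X[hd]; print("head",hd.sum(),s.mean(0),cv2.minEnclosingCircle(s[:,:2].astype(np.float32)))
A=np.c_[s[:,:2]-s[:,:2].mean(0),np.ones(len(s))]; print("plane",np.linalg.lstsq(A,s[:,2],rcond=None)[0])
h=np.array([-.9095,.3761,-.1772]); h/=np.linalg.norm(h); zm=np.array([0,0,1])-h[2]*h; zm/=np.linalg.norm(zm)
top=s.mean(0)-[0,0,.0026]; ax=top-.036*zm; print("head axis @handle",ax)
c=np.array([.40963,.43075,.03305-.0026])-.010*zm   # a point on handle axis
ax2=c+h*((ax-c)@h); print("on line",ax2,"lateral",np.linalg.norm(ax-ax2),"end r",(np.array([.3475,.4578,.0173])-ax2)@h)
g=ax2+.053*h; tcp=g-.005*zm; R=[180,10.2,157.5]
print("grip",g,"tcp",tcp)
np.savez("m.npz",g=g,tcp=tcp,zm=zm,h=h)
E
python3 a.py
```

```text
head 1000 [0.48584252 0.39936461 0.07405284] ((0.48727187514305115, 0.39920419454574585), 0.019906749948859215)
plane [ 0.19903425 -0.06467194  0.07405284]
head axis @handle [0.49173745 0.39692692 0.03602252]
on line [0.49165035 0.39683262 0.03626943] lateral 0.0002782833222532382 end r 0.1573927067999655
grip [0.44344785 0.41676551 0.02687802] tcp [0.44426659 0.41642694 0.02195714]
```

```bash
python3 - <<'E'
from h import *
M=np.load("m.npz"); tcp=M["tcp"]; zm=M["zm"]; R=[180,10.2,157.5]
move_gripper(.07)
move_pose(tcp+.10*zm,R); move_l(tcp,R,feed=.12,until_force=15)
print(current_position(),current_contact_force())
move_gripper(.0,110); print("w",current_gripper_width(),current_grasp_force())
move_l(tcp+[0,0,.03],R,feed=.08); print(current_contact_force(),current_torque())
move_pose(tcp+[0,0,.13],[180,0,157.5])
print(current_contact_force(),current_gripper_width(),current_time_s())
for y in (135,125,145):
    print(y,inverse_kinematics([.493,.141,.15],[180,0,y]))
im,d=grab_frame("side"); cv2.imwrite("pics/s2.png",im)
E
```

```text
[0.44459135 0.41673142 0.02280441] [-0.04992835  0.14424029  0.54384686]
w 0.020367059593132085 107.55943179130554
[ 0.31452597 -1.06075153 -5.22413687] [0.12694402 0.40817993 0.0156786 ]
[-0.7689945  -0.50731444 -5.61615667] 0.02034206135615071 5.7167
135 [  2.71377464  23.50615724  88.9385184    0.          67.55532436
 -42.28622536]
125 [  2.71377464  23.50615724  88.9385184    0.          67.55532436
 -32.28622536]
145 [  2.71377464  23.50615724  88.9385184    0.          67.55532436
 -52.28622536]
```

View pics/s2.png

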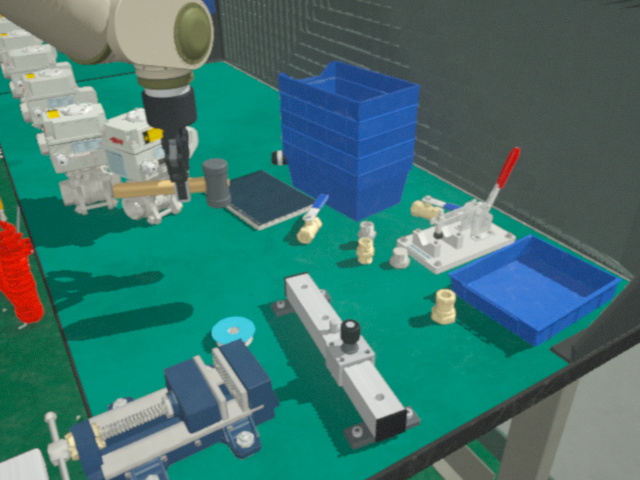

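```bash
python3 - <<'E'
from h import *
y=np.radians(135); h=np.array([np.cos(y),np.sin(y),0]); peg=np.array([.531,.1045,0])
t=peg+.053*h
move_pose([*t[:2],.16],[180,0,135]); move_l([*t[:2],.115],feed=.15)
print(current_position())
for n in ("side","scene"):
    im,d=grab_frame(n); X=cloud(n,d); Z=X[...,2]
    b=(d>0)&(np.hypot(X[...,0]-.53,X[...,1]-.104)<.032)
    for lo,hi in ((.149,.165),(.04,.07)):
        m=b&(Z>lo)&(Z<hi); s=X[m]
        if len(s)>3: print(n,lo,len(s),np.percentile(s[:,2],[5,50,95]).round(4),cv2.minEnclosingCircle(s[:,:2].astype(np.float32)))
    cv2.imwrite(f"pics/{n}3.png",cv2.resize(im[240:440,230:470],None,fx=2.5,fy=2.5))
print(current_contact_force(),current_time_s())
E
```

```text
[0.49370425 0.14275009 0.11521701]
side 0.149 570 [0.1503 0.1572 0.1585] ((0.5301889181137085, 0.10292881727218628), 0.0201564934104681)
side 0.04 536 [0.0434 0.0459 0.0619] ((0.5296932458877563, 0.10405158251523972), 0.03195521607995033)
scene 0.149 496 [0.1506 0.1566 0.1582] ((0.530769944190979, 0.10239897668361664), 0.020614171400666237)
scene 0.04 468 [0.0421 0.0445 0.0603] ((0.5268095135688782, 0.10480565577745438), 0.030846234411001205)
[-0.28808256  0.18707153 -4.79810779] 7.4
```

View pics/side3.png

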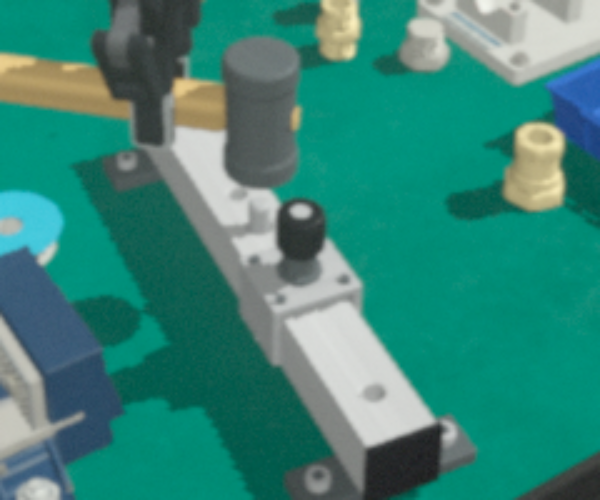

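```bash
python3 - <<'E'
from h import *
p=current_position(); 
move_l([p[0],p[1],.097],feed=.1)
f0=current_contact_force()
hit=move_l([p[0],p[1],.070],feed=.012,until_force=18)
print(hit,current_position(),current_contact_force()-f0,current_torque(),current_gripper_width())
for n in ("side","scene"):
    im,d=grab_frame(n); X=cloud(n,d); Z=X[...,2]
    b=(d>0)&(np.hypot(X[...,0]-.53,X[...,1]-.103)<.032)&(Z>.1)
    s=X[b]; A=np.c_[s[:,:2]-s[:,:2].mean(0),np.ones(len(s))]; k=s[:,2]>.111; print(n,np.linalg.lstsq(A[k],s[k,2],rcond=None)[0])
print(current_time_s())
E
```

```text
True [0.49401244 0.14276726 0.07535253] [-1.66452623  0.34942638 13.13530287] [-0.24725386  0.11895279 -0.08368035] 0.02071344095359042
side [-2.05607999 -4.22279377  0.24719746]
scene [-2.40725036 -4.40546813  0.2457697 ]
9.4667
```

```bash
python3 - <<'E'
from h import *
p=current_position(); 
move_l([p[0],p[1],.13],feed=.15)
def peg():
  for n in ("side","scene"):
    im,d=grab_frame(n); X=cloud(n,d); Z=X[...,2]
    for c in ((.53,.1036),(.535,.135),(.526,.08)):
        b=(d>0)&(np.hypot(X[...,0]-c[0],X[...,1]-c[1])<.005)&(Z<.09); s=X[b][:,2]; print(n,c,len(s),np.percentile(s,[5,50,95]).round(4) if len(s) else 0)
    b=(d>0)&(np.hypot(X[...,0]-.53,X[...,1]-.103)<.018)&(Z>.165); s=X[b]; A=np.c_[s[:,:2]-s[:,:2].mean(0),np.ones(len(s))]; print("headtop",len(s),np.linalg.lstsq(A,s[:,2],rcond=None)[0])
  return im
im=peg()
cv2.imwrite("pics/s4.png",cv2.resize(im[240:440,230:470],None,fx=2.5,fy=2.5))
print(current_position(),current_time_s())
E
```

```text
side (0.53, 0.1036) 32 [0.0439 0.0461 0.0477]
side (0.535, 0.135) 13 [0.0387 0.0418 0.0443]
side (0.526, 0.08) 1 [0.054 0.054 0.054]
headtop 546 [-2.05535597  0.4660619   0.2055257 ]
scene (0.53, 0.1036) 30 [0.0426 0.0454 0.0474]
scene (0.535, 0.135) 14 [0.0348 0.0397 0.0457]
scene (0.526, 0.08) 2 [0.0448 0.045  0.0453]
headtop 461 [-1.96173805  0.50692115  0.19487051]
[0.49330146 0.14259302 0.12850864] 10.0833
```

View pics/s4.png

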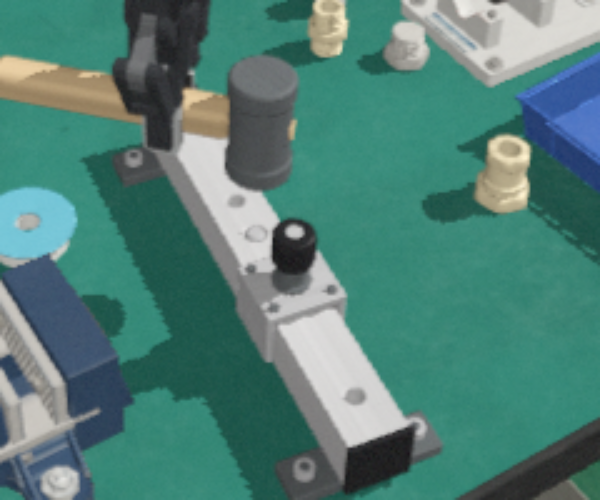

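```bash
python3 - <<'E'
from h import *
M=np.load("m.npz"); tcp=M["tcp"]; zm=M["zm"]; R=[180,10.2,157.5]
move_pose(tcp+[0,0,.13],[180,0,157.5]); move_pose(tcp+[0,0,.03],R)
f0=current_contact_force()
print(move_l(tcp+[0,0,-.003],R,feed=.03,until_force=4),current_position()-tcp,current_contact_force()-f0)
move_gripper(.03); move_gripper(.075)
move_l(current_position()+.10*zm,R,feed=.2)
move_pose([.50,.15,.24],[180,0,172])
im,d=grab_frame("side"); cv2.imwrite("pics/s5.png",im)
P=camera_params("wrist"); im,dw=grab_frame("wrist"); np.savez("w5.npz",d=dw,X=cloud("wrist",dw),im=im); cv2.imwrite("pics/w5.png",im)
print(current_time_s(),current_contact_force())
E
```

```text
True [-1.97110863e-04 -2.03887929e-05  6.04461308e-04] [-0.52488681 -0.64996363  7.48367655]
15.2333 [-0.62498896  0.2412202   0.15651985]
```

View pics/s5.png

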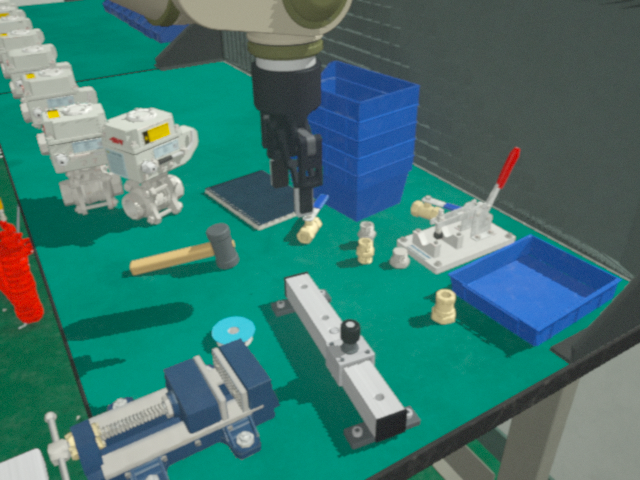

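View pics/w5.png

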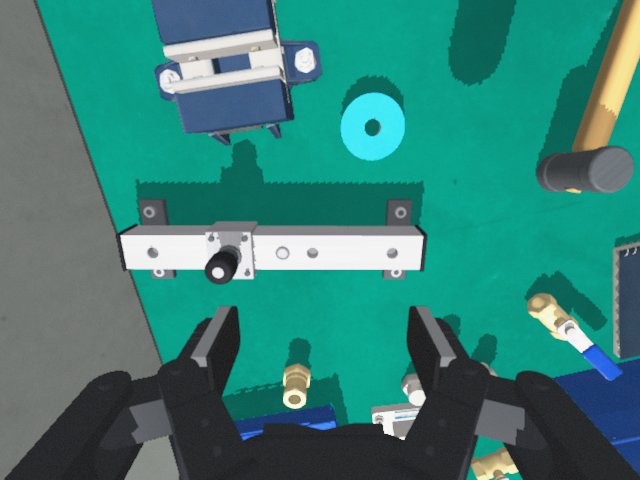

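```bash
python3 - <<'E'
from h import *
D=np.load("w5.npz"); im=D["im"]; g=cv2.cvtColor(im,cv2.COLOR_BGR2GRAY)
P=camera_params("wrist"); K=P["mtx"]; T=np.linalg.inv(P["world_to_cam"])
def ray(u,v,z):
    r=T[:3,:3]@np.array([(u-K[0,2])/K[0,0],-(v-K[1,2])/K[1,1],-1]); o=T[:3,3]; return o+r*(z-o[2])/r[2]
pts={}
for n,u0 in ((-120,152),(40,312),(120,392)):
    w=g[241:264,u0-12:u0+12].astype(float); m=np.clip(np.median(w)-20-w,0,None); v,u=np.mgrid[241:264,u0-12:u0+12]
    c=(m*u).sum()/m.sum(),(m*v).sum()/m.sum(); pts[n]=ray(*c,.045); print(n,c,pts[n])
d=pts[120]-pts[-120]; print("len",np.linalg.norm(d),"dir deg",np.degrees(np.arctan2(d[1],d[0])))
u=d/np.linalg.norm(d); print("start hole est",pts[-120]+.08*u, pts[40]-.08*u)
X=D["X"]; Z=X[...,2]
k=(np.hypot(X[...,0]-.523,X[...,1]-.054)<.03)&(abs(Z-.094)<.005); print("knobtop",k.sum(),np.median(Z[k]),cv2.minEnclosingCircle(X[k][:,:2].astype(np.float32)),X[k].mean(0))
tt=(abs(X[...,0]-.53)<.09)&(abs(X[...,1]-.093)<.17)&(abs(Z-.046)<.004)&(g>170); tt=cv2.erode(tt.astype(np.uint8),np.ones((3,3)))>0
print(np.median(Z[tt]),cv2.minAreaRect(X[tt][:,:2].astype(np.float32)))
# central top strip for direction
uu=np.array([u[0],u[1]]);
for s in (172,82,-8): print(s,inverse_kinematics([.525,.055,.09],[180,0,s]))
E
```

```text
-120 (np.float64(152.0079176563737), np.float64(252.36539984164688)) [ 0.51411389 -0.02440942  0.045     ]
40 (np.float64(311.962067748765), np.float64(253.24647141848976)) [0.53698907 0.13452784 0.045     ]
120 (np.float64(392.2332104503927), np.float64(253.2567719185767)) [0.54800605 0.2143274  0.045     ]
len 0.24113055980833464 dir deg 81.92002546717941
start hole est [0.52535831 0.05479641 0.045     ] [0.52574466 0.05532201 0.045     ]
knobtop 656 0.09498380449305974 ((0.5244176983833313, 0.0563606321811676), 0.012852659448981285) [0.52344796 0.05731231 0.09459739]
0.04618316126070959 ((0.5302205085754395, 0.0950835794210434), (0.2964378297328949, 0.03560245782136917), 82.05797576904297)
172 [ -6.88068346  29.29138667  90.80573589   0.          59.90287744
 -88.88068346]
82 [-6.88068346e+00  2.92913867e+01  9.08057359e+01 -2.54444375e-14
  5.99028774e+01  1.11931654e+00]
-8 [-6.88068346e+00  2.92913867e+01  9.08057359e+01 -2.54444375e-14
  5.99028774e+01  9.11193165e+01]
```

```bash
python3 - <<'E'
from h import *
x,y=.5238,.0548; R=[180,0,172]
move_gripper(.06)
move_pose([x,y,.14],R); print(move_l([x,y,.0775],R,feed=.1,until_force=12)); f0=current_contact_force()
move_gripper(0,70); print("w",current_gripper_width(),current_grasp_force(),"pos",current_position(),"df",current_contact_force()-f0,current_torque())
print(current_time_s())
E
```

```text
False
w 0.024143687189412687 68.29744325950742 pos [0.52410173 0.05480142 0.07831284] df [-0.99303756 -0.0916531   5.11829853] [ 0.09413471  0.17694997 -0.05759175]
17.35
```

```bash
python3 - <<'E'
from h import *
def rep(t): print(t,current_position().round(4),current_contact_force().round(2),round(current_gripper_width(),4),round(current_time_s(),2))
def knob():
    im,d=grab_frame("side"); X=cloud("side",d); s=X[(d>0)&(abs(X[...,2]-.0545)<.003)&(abs(X[...,0]-.53)<.04)&(abs(X[...,1]-.1)<.1)]; print("sleeve top y",np.percentile(s[:,1],[5,50,95]).round(4),len(s))
p=np.array([.5238,.0548,.0775]); R=[180,0,172]; u=np.array([np.cos(np.radians(82)),np.sin(np.radians(82)),0])
rep("start"); move_l(p+[0,0,.0137],R,feed=.03); rep("up"); knob()
hit=move_l(p+[0,0,.0137]+.02*u,R,feed=.05,until_force=12); print(hit); rep("20mm"); knob()
E
```

```text
start [0.5241 0.0548 0.0783] [-1.23 -0.26  5.57] 0.0241 17.35
up [0.5238 0.0548 0.091 ] [ 3.97 -0.85 -9.75] 0.0236 17.96
sleeve top y [0.0317 0.0453 0.0742] 681
False
20mm [0.5267 0.0753 0.0912] [ 4.44  1.75 -9.59] 0.0238 18.56
sleeve top y [0.0525 0.066  0.0941] 644
```

```bash
python3 - <<'E'
from h import *
def rep(t): print(t,current_position().round(4),current_contact_force().round(2),round(current_gripper_width(),4),round(current_time_s(),2))
p=np.array([.5238,.0548,.0775]); R=[180,0,172]; u=np.array([np.cos(np.radians(82)),np.sin(np.radians(82)),0])
off=np.array([.0005,0,0])
print(move_l(p+[0,0,.0137]+.08*u+off,R,feed=.05,until_force=12)); rep("80mm")
im,d=grab_frame("side"); X=cloud("side",d); s=X[(d>0)&(abs(X[...,2]-.0545)<.003)&(abs(X[...,0]-.53)<.04)&(abs(X[...,1]-.12)<.1)]; print("sleeve top y",np.percentile(s[:,1],[5,50,95]).round(4),len(s))
for dz in (.009,.006,.003,0):
    move_l(p+[0,0,dz]+.08*u+off,R,feed=.03); rep(dz)
    if current_contact_force()[2]>12: break
E
```

```text
False
80mm [0.5352 0.1342 0.0911] [  0.23   0.87 -10.44] 0.0234 19.96
sleeve top y [0.1113 0.1249 0.1523] 553
0.009 [0.5353 0.1341 0.0863] [-0.03  1.47 -8.58] 0.0235 20.32
0.006 [0.5353 0.1341 0.0834] [-0.89  1.77 -7.71] 0.0241 20.57
0.003 [0.5353 0.134  0.0804] [-1.47  2.14 -6.89] 0.0234 20.82
0 [0.5355 0.1341 0.0784] [-4.8   1.53  3.4 ] 0.0237 21.07
```

```bash
python3 - <<'E'
from h import *
def rep(t): print(t,current_position().round(4),current_contact_force().round(2),round(current_gripper_width(),4),round(current_grasp_force(),1),round(current_time_s(),2))
p=np.array([.5238,.0548,.0775]); R=[180,0,172]; u=np.array([np.cos(np.radians(82)),np.sin(np.radians(82)),0])
off=np.array([.0005,0,0])
move_l(p+[0,0,-.0004]+.08*u+off,R,feed=.02); wait(.3); rep("end")
im,d=grab_frame("side"); cv2.imwrite("pics/s6.png",cv2.resize(im[150:450,180:480],None,fx=2,fy=2))
E
```

```text
end [0.5356 0.134  0.0783] [-6.19  1.51  7.88] 0.0236 71.2 21.62
```

View pics/s6.png

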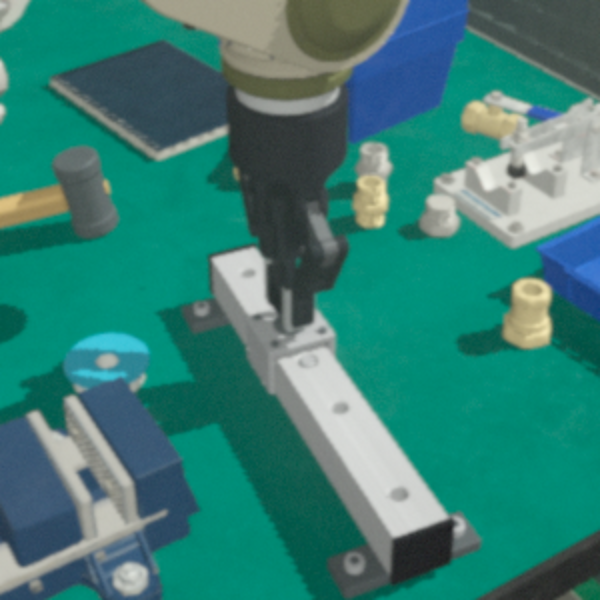

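The picture shows the sleeve past the flush peg at about (308, 360), seated at the next hole. The knob is still gripped, and the mallet stands clear at about (85, 190).

```bash
python3 -c "
from cell import *
print(job_done())"
```

```text
the job is handed in; nothing more can be done
None
```

The job is handed in at about 22 s of the 54 s allowed: the peg is driven flush, the mallet is back on the worktop, the sleeve is at the next hole with the pin home (the plunger met its stop at the same height as at the start), and the knob is still gripped.

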